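# Cull the faulty wagon bodies onto the rework rail

## Task

Among the six red wagon bodies in the grey tray two are badly moulded: one is too short and open at one end, one has a corner broken away. Set both of these on top of the raised aluminium rail, upright, lengthwise along it, centred across its width and not overhanging its ends, and let go of them. Leave the four sound bodies where they stand in the tray, and do not disturb the glue bottle and the brush.

Things in the scene. Friction and masses are not known exactly. Their poses are not given: they have to be found in the camera images.
- short_wagon: FAULTY red plastic wagon body, moulded too short: open-topped trough 88 mm long (sound: 120), 46 wide, 34 high; floor 6 thick; both side walls whole (3 thick), but its -x end wall is missing, so that end is open. Origin: centre of underside; x along its length (within 0.35 rad of world x), z up. Stands upright on the tray floor. 70 g.
- chipped_wagon: FAULTY red plastic wagon body, full outline 120 x 46 x 34 mm (origin as if whole), its -x +y corner (40 x 19 mm of floor, with its walls) broken away. Both side walls (3 thick, full height) face each other from x = -12 to 60; floor 6 thick. Origin: centre of underside; x along its length (within 0.35 rad of world x), z up. Stands upright on the tray floor. 70 g.
- rework_rail: Fixed raised rail: a straight aluminium bar 320 mm long (its x), 40 mm wide (its y), top face 60 mm above the table, on a dark base plate 300 x 70 x 8 mm. Origin at the centre of its underside. It is turned up to 0.35 rad from world x.
- rail_top (a point): Centre of the rail's flat top face (60 mm above the table); x along the rail, z up.
- tray: Fixed shallow grey plastic tray 330 (x) x 410 (y) mm, rim 18 mm high, walls and floor 5 mm thick; the six wagon bodies stand on its floor in two rows of three, about 154 mm apart along its x and 112 mm along its y, in any order. Origin at the centre of its underside.
- glue_bottle: Bystander: white plastic glue bottle, standing, 36 mm in diameter and 100 mm high with its needle nozzle. Origin at the centre of its underside.
- brush: Bystander: hand brush lying on the table, 170 mm long along its x. Origin under its middle.
- good_wagon1: SOUND: red plastic model-wagon body, an open-topped trough 120 x 46 x 34 mm with four whole walls (3 mm thick), floor 6 mm thick. Origin: centre of underside; x along its length (within 0.35 rad of world x), z up. Stands upright on the tray floor. 70 g.
- good_wagon2: SOUND: red plastic model-wagon body, an open-topped trough 120 x 46 x 34 mm with four whole walls (3 mm thick), floor 6 mm thick. Origin: centre of underside; x along its length (within 0.35 rad of world x), z up. Stands upright on the tray floor. 70 g.
- good_wagon3: SOUND: red plastic model-wagon body, an open-topped trough 120 x 46 x 34 mm with four whole walls (3 mm thick), floor 6 mm thick. Origin: centre of underside; x along its length (within 0.35 rad of world x), z up. Stands upright on the tray floor. 70 g.
- good_wagon4: SOUND: red plastic model-wagon body, an open-topped trough 120 x 46 x 34 mm with four whole walls (3 mm thick), floor 6 mm thick. Origin: centre of underside; x along its length (within 0.35 rad of world x), z up. Stands upright on the tray floor. 70 g.

How it is judged:
By the outcome, as a careful person would: the job done as asked, in the order asked, and still so for the second after the job is handed in, with the robot touching nothing.
It also fails if it takes over 51 s, if anything falls off the work surface, if the arm or the gripper's body presses on something with over 40 N, if the wrist force passes 120 N, or if a joint passes its speed limit or range.

## Robot

A 6-joint arm with a two-finger parallel gripper is mounted at the origin on the work surface. World frame = base frame: x ahead of the robot, y to its left, z up, the work surface at z = 0. Lengths are in mm, angles in rad, forces in N, time in s.
With the tool pointing down it reaches from about 275 to 1000 mm from the base axis. Payload 8.4 kg.
Tool frame: the origin (TCP) lies midway between the tips of the shut fingers; the grasp point (between the pads) lies 19 mm behind it; z points along the fingers, y is the line along which they close (so a half turn about z gives the same grasp; the last joint's range is limited). The gripper opens to 85 mm and grips with 20 to 120 N. Pads are 22 mm wide; open, the fingers measure 114 mm over their backs; the gripper's body (76 mm by 85 mm) begins 54 mm behind the grasp point. The pads swing forward as they close: fully open they stand 13 mm farther back than shut.
Start: joints at [1.298, 0.353, 1.633, -0, 1.155, -0.002], TCP at [167.187, 602.226, 231.281] pointing down, gripper open.
Joint ranges: [-2.63, 2.63], [-0.92, 2.1], [0.06, 2.66], [-1.3, 4.44], [0, 2.69], [-3.02, 3.02]. Speed limits (rad/s): [2.22, 2.22, 2.79, 3.14, 3.14, 3.14].

## Interface

Orientations are given as [roll, pitch, yaw] about the fixed x, y, z axes, in that order (R = Rz(yaw) Ry(pitch) Rx(roll)).
In Python, from rig import r, cams gives the robot as it stands. The module is installed in compiled form; this text tells all that it offers.
- The arm moves only by the tool send_rows, never from a script. Its argument "targets" is one flat list of numbers, 7 for each row, row after row: the shift along the tool's x, y, z in m, then the turn, a rotation vector about the tool's x, y, z in rad, then the opening, from -1 (shut) to 1 (fully open). In form: [tx, ty, tz, wx, wy, wz, fingers, tx, ty, tz, wx, wy, wz, fingers, ...]. A call has 1 to 12 rows; each row is the pose to reach, as a shift and turn from the pose commanded when the call began, along the tool's axes at that moment; what a row does not reach only later rows make up. A row lasts 1/12 s, in which the tool goes at most 41.7 mm and 7.16 degrees, less where a joint would pass 70% of its speed; a pose out of reach is approached as far as the arm can. A call with a gripper value outside its range is refused whole. The fingers move at their own pace and stop on an object; "grip_force" is the grip in N (left out, the last holds). Time passes only in rows, so rows that repeat a pose let the fingers close. It gives the time, the measured TCP pose, the force, the opening and the grip force at its end, in the units of the state.
- r.sense(): the state, without advancing time (a new reading comes with each control period).
- cams.grab_frame(name): name is "scene" or "top"; returns a dict with "color" (384x512x3 uint8, blue, green, red), "fx", "fy", "cx", "cy" (pixels), "xyz" and "attitude" of the camera in the world. Camera axes: x right, y down, z forward; pixel columns grow to the right and rows downward; lengths in mm; the calibration is good to about 2 mm. A picture is of the moment at which its call begins. There is no depth.
- r.sign_off(): hands the job in; it is judged then, once.
The state is a dict: "clock": time; "qpos": joint angles; "qvel": joint speeds; "joint_efforts": joint torques, N m; "eef_pos": TCP position; "tcp_rot": TCP orientation; "contact_force": force on the tool from outside, world axes, zero at the start; "wrist_torque": the same for the moment, N m; "opening": opening from 0.0 (shut) to 1.0 (fully open); "grasp_force": force on a finger pad.
Only numpy, scipy, OpenCV 4.12 (cv2) and the standard library are available. Lean on these libraries where they do the work, as an engineer would, in place of code of your own. Each camera call takes 0.05 s, during which the arm holds its last target. There are 200 camera calls.

## Working session

There is one attempt and no reset: what is moved stays moved. The work goes in short steps, Python scripts to look and compute and a tool call to move; the robot and the scene stay as the last step left them, time stands still between calls to the robot, and variables do not carry over. Pictures are saved under pics/ and viewed, at most 10 in all, crops included, and the job is handed in when it is done.

Besides the shell and the picture viewer there is one more tool, called after "Call:" as name(argument=value, ...) on one line, values as JSON. send_rows: Moves the arm, as the interface text tells. Its arguments: {"type":"object","properties":{"targets":{"type":"array"},"grip_force":{"type":"number"}},"required":["targets"]}

```bash
mkdir -p pics; python3 - <<'E'
from rig import r,cams
import cv2
for n in("scene","top"):
    f=cams.grab_frame(n); cv2.imwrite(f"pics/{n}0.png",f["color"]); print({k:v for k,v in f.items() if k!="color"})
print(r.sense())
E
```

```text
{'fx': 481.2893621356178, 'fy': 481.2893621356178, 'cx': 258.4217474178566, 'cy': 187.6560947987792, 'xyz': array([1376.3536152 , -201.53855063, 1026.0941841 ]), 'attitude': array([-2.45048369, -0.01289023,  1.22403116])}
{'fx': 350.6093599438889, 'fy': 350.6093599438889, 'cx': 258.1484127586038, 'cy': 186.51205346406218, 'xyz': array([ 452.86549123,   84.44604903, 1034.74750844]), 'attitude': array([-2.95817795,  0.00413705, -1.56625965])}
{'clock': 0.1, 'qpos': array([ 1.29759797e+00,  3.53572254e-01,  1.63407800e+00,  9.66586549e-06,
        1.15519526e+00, -2.39810769e-03]), 'qvel': array([-0.00166625, -0.00046357, -0.00116059, -0.00135753,  0.00041544,
        0.00058332]), 'joint_efforts': array([-5.01152790e-04, -6.06360698e+01, -3.42824364e+01,  1.16520289e-05,
        3.96339688e-03, -3.72399575e-05]), 'eef_pos': array([167.06735733, 601.80424458, 230.63309221]), 'tcp_rot': array([-3.14033981e+00, -1.18426255e-05,  2.87078849e+00]), 'contact_force': array([ 0.14966729,  0.11492032, -0.31244142]), 'wrist_torque': array([ 0.00368854, -0.00792094,  0.04844743]), 'grasp_force': 0.0, 'opening': 0.9976381324084519}
```

View pics/top0.png

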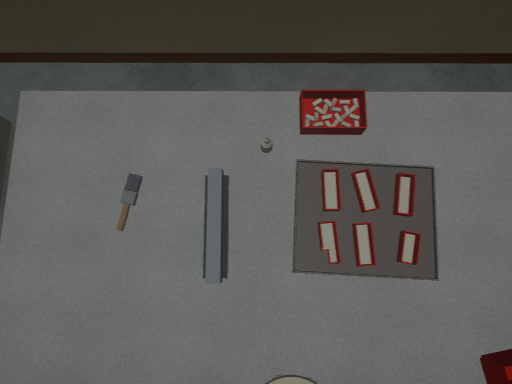

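View pics/scene0.png

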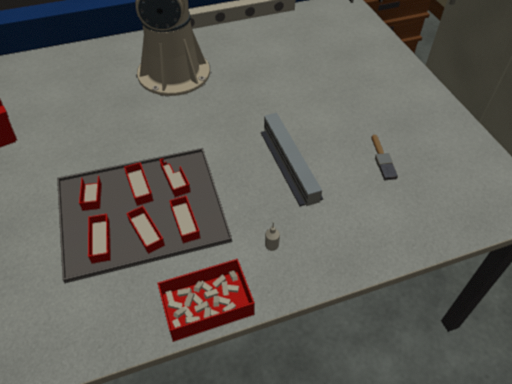

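The top view shows the chipped body at about (328,243), with its broken corner at lower left. The short one is at (408,248), and the rail runs from (215,168) to (213,283). The scene view confirms both faults.

```bash
cat >h.py <<'E'
import cv2,numpy as np
from scipy.spatial.transform import Rotation as R
from rig import r,cams
def proj(f,uv,z):
    uv=np.asarray(uv,float).reshape(-1,2)
    d=np.c_[(uv[:,0]-f["cx"])/f["fx"],(uv[:,1]-f["cy"])/f["fy"],np.ones(len(uv))]@R.from_euler("xyz",f["attitude"]).as_matrix().T
    c=f["xyz"]; return (c+d*((z-c[2])/d[:,2])[:,None])[:,:2]
def contours(f,mask_fn,S=4,amin=100):
    im=cv2.resize(f["color"],None,fx=S,fy=S,interpolation=cv2.INTER_CUBIC)
    m=mask_fn(im)
    cs,_=cv2.findContours(m.astype(np.uint8),cv2.RETR_EXTERNAL,cv2.CHAIN_APPROX_NONE)
    return [(c.reshape(-1,2)+.5)/S-.5 for c in cs if cv2.contourArea(c)>amin*S*S]
def red(im):
    h=im.astype(int); return (h[...,2]-h[...,1]>40)
def sides(P):
    """rect-aligned side lines: angle of long axis, and extents"""
    (c,(w,h),a)=cv2.minAreaRect(P.astype(np.float32))
    b=cv2.boxPoints((c,(w,h),a)); e=b[1]-b[0]; g=b[2]-b[1]
    l=e if np.hypot(*e)>np.hypot(*g) else g
    if l[0]<0:l=-l
    th=np.arctan2(l[1],l[0]); return np.array(c),max(w,h),min(w,h),th
def edge(P,c,th,side,L):
    """fit a line through contour points on one long side; returns angle, offset at c"""
    u=np.array([np.cos(th),np.sin(th)]);n=np.array([-u[1],u[0]])
    s=(P-c)@u; t=side*((P-c)@n)
    k=(abs(s)<L/2-8)&(t>t[abs(s)<L/2-8].max()-4)
    p=np.polyfit(s[k],((P-c)@n)[k],1); return th+np.arctan(p[0]),p[1],(s.min(),s.max())
E
python3 - <<'E'
from h import *
np.set_printoptions(precision=1,suppress=True)
for n in("top","scene"):
    f=cams.grab_frame(n)
    for c in contours(f,red):
        P=proj(f,c,39); C,L,W,th=sides(P)
        if L>180 or C[1]>50: continue
        print(n,c.mean(0),C,"L%.1f W%.1f th%.3f"%(L,W,th))
        for s in(1,-1):
            t,o,e=edge(P,C,th,s,L); print("   side%+d th %.3f off %.1f"%(s,t,o))
    k=cv2.resize(f["color"][155:295,170:240] if n=="top" else f["color"][105:215,250:335],None,fx=5,fy=5,interpolation=cv2.INTER_CUBIC)
    cv2.imwrite(f"pics/rail_{n}.png",k[:600])
    globals()["k"+n]=k
a=np.zeros((600,800,3),np.uint8)
x=cv2.resize(ktop,None,fx=.85,fy=.85); a[:x.shape[0],:x.shape[1]]=x[:600]; y=kscene; a[:y.shape[0],330:330+y.shape[1]]=y[:600]
cv2.imwrite("pics/rail.png",a)
E
```

```text
top [495.4 369.6] [ 146.1 -537.4] L78.9 W63.8 th1.445
   side+1 th 1.541 off 29.0
   side-1 th 1.289 off -24.9
top [410.8 247.5] [ 467.  -333.8] L91.2 W55.5 th-0.203
   side+1 th -0.188 off 22.8
   side-1 th -0.194 off -27.0
top [364.3 243.7] [ 475.8 -208.1] L121.3 W53.7 th0.060
   side+1 th 0.063 off 24.0
   side-1 th 0.059 off -26.2
top [329.8 241.5] [ 479.9 -109.9] L121.1 W51.1 th0.090
   side+1 th 0.091 off 24.4
   side-1 th 0.092 off -24.9
top [405.7 193.6] [ 619.1 -333.8] L123.1 W52.9 th-0.129
   side+1 th -0.133 off 23.9
   side-1 th -0.136 off -25.7
top [331.2 189.1] [ 631.5 -121. ] L121.7 W50.8 th0.018
   side+1 th 0.017 off 24.4
   side-1 th 0.022 off -24.7
top [365.9 190.3] [ 630.1 -219.9] L121.8 W55.1 th0.226
   side+1 th 0.203 off 24.8
   side-1 th 0.228 off -26.7
scene [ 98.3 237.5] [ 630.1 -334.5] L141.7 W52.9 th-0.131
   side+1 th -0.120 off 25.4
   side-1 th -0.125 off -25.6
scene [145.2 228.4] [ 640.9 -221.5] L141.1 W50.8 th0.228
   side+1 th 0.220 off 24.6
   side-1 th 0.224 off -24.5
scene [184.4 218.2] [ 642.5 -122.1] L142.9 W50.1 th0.024
   side+1 th 0.016 off 24.2
   side-1 th 0.025 off -24.2
scene [ 89.8 192.1] [ 480.9 -335.9] L113.0 W55.5 th-0.190
   side+1 th -0.169 off 26.6
   side-1 th -0.184 off -26.9
scene [138.1 182.8] [ 488.8 -209.7] L147.1 W49.6 th0.057
   side+1 th 0.051 off 23.8
   side-1 th 0.067 off -24.0
scene [174.1 177.4] [ 492.6 -111. ] L146.8 W51.3 th0.091
   side+1 th 0.092 off 24.8
   side-1 th 0.087 off -24.7
```

View pics/rail.png

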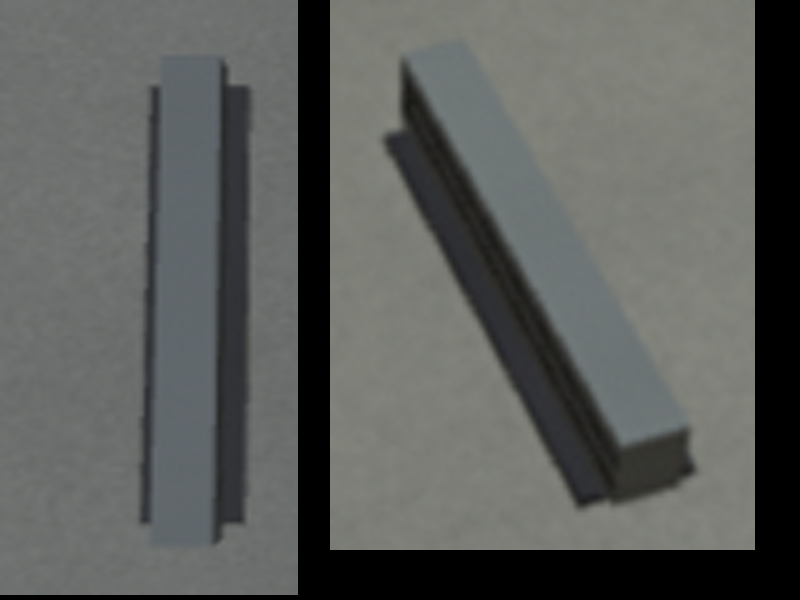

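The crop shows the bar's bluish top face brighter than its dark sides and base plate. A colour mask should isolate it in both views.

```bash
python3 - <<'E'
from h import *
np.set_printoptions(precision=1,suppress=True)
def mk(im):
    h=cv2.GaussianBlur(im,(0,0),2).astype(int); return (h[...,0]-h[...,2]>9)&(h[...,1]>85)
for n in("top","scene"):
    f=cams.grab_frame(n)
    p={"top":[(214,225),(200,240),(222,230)],"scene":[(290,160),(320,150),(275,150)]}[n]
    print([f["color"][v,u].tolist() for u,v in p])
    for c in contours(f,mk):
        P=proj(f,c,60); C,L,W,th=sides(P)
        print(n,c.mean(0),C,"L%.1f W%.1f th%.3f"%(L,W,th))
        if L>100 and W<80:
          for s in(1,-1):
            t,o,e=edge(P,C,th,s,L); print("   side%+d th %.3f off %.1f"%(s,t,o),e)
s=r.sense();print(s["eef_pos"],s["tcp_rot"],s["clock"])
E
```

```text
[[107, 103, 96], [107, 109, 106], [46, 44, 43]]
top [213.2 226. ] [529.3 213.7] L316.0 W38.3 th0.009
   side+1 th 0.006 off 17.9 (np.float64(-158.00704194515356), np.float64(158.0069302751305))
   side-1 th 0.006 off -17.8 (np.float64(-158.00704194515356), np.float64(158.0069302751305))
[[118, 117, 111], [119, 126, 124], [50, 49, 48]]
[167.1 602.1 231. ] [-3.1 -0.   2.9] 0.3
```

```bash
cat >>h.py <<'E'
def plan(*wp,cur=None):
    """waypoints (x,y,z,yaw) world -> row shifts (m, rad) in tool axes of cur (tool down)"""
    if cur is None:
        s=r.sense(); cur=(*s["eef_pos"],s["tcp_rot"][2])
    c,s_=np.cos(cur[3]),np.sin(cur[3])
    for w in wp:
        d=np.subtract(w[:3],cur[:3])/1000; a=(w[3]-cur[3]+np.pi)%(2*np.pi)-np.pi
        print(w,"->",np.round([c*d[0]+s_*d[1],s_*d[0]-c*d[1],-d[2],0,0,-a],4).tolist())
E
python3 - <<'E'
from h import *
def mk(im):
    h=cv2.GaussianBlur(im,(0,0),2).astype(int); return (h[...,0]-h[...,2]>1)&(h[...,1]>85)
f=cams.grab_frame("scene")
for c in contours(f,mk):
    P=proj(f,c,60); C,L,W,th=sides(P)
    if 200<L<450 and W<80:
        print(C,L,W,th,[edge(P,C,th,s,L) for s in(1,-1)])
# chipped: grasp at body x=+18
th=.091; g=np.array([480,-111.3])+18*np.array([np.cos(th),np.sin(th)]); print(g)
plan((*g,200,np.pi+th),(*g,8,np.pi+th),cur=(167.187,602.226,231.281,2.8708))
E
```

```text
[530.49377441 213.56185913] 320.2044677734375 40.942195892333984 0.00907264 [(np.float64(0.010212126501852145), np.float64(19.470018707024764), (np.float64(-160.10229679889923), np.float64(160.10215084940276))), (np.float64(0.009208462990740993), np.float64(-19.78499372390051), (np.float64(-160.10229679889923), np.float64(160.10215084940276)))]
[ 497.92552242 -109.66425978]
(np.float64(497.9255224170261), np.float64(-109.66425977713632), 200, 3.2325926535897933) -> [-0.5091, -0.5975, 0.0313, 0.0, 0.0, -0.3618]
(np.float64(497.9255224170261), np.float64(-109.66425977713632), 8, 3.2325926535897933) -> [-0.5091, -0.5975, 0.2233, 0.0, 0.0, -0.3618]
```

Call:
send_rows(targets=[-0.509,-0.5975,0.031,0,0,-0.362,1,-0.509,-0.5975,0.031,0,0,-0.362,1,-0.509,-0.5975,0.031,0,0,-0.362,1,-0.509,-0.5975,0.031,0,0,-0.362,1,-0.509,-0.5975,0.031,0,0,-0.362,1,-0.509,-0.5975,0.031,0,0,-0.362,1,-0.509,-0.5975,0.031,0,0,-0.362,1,-0.509,-0.5975,0.031,0,0,-0.362,1,-0.509,-0.5975,0.031,0,0,-0.362,1,-0.509,-0.5975,0.031,0,0,-0.362,1,-0.509,-0.5975,0.031,0,0,-0.362,1,-0.509,-0.5975,0.031,0,0,-0.362,1])

```text
clock: 1.35
eef_pos: [378.1, 147.3, 211.9]
tcp_rot: [3.141, 0.001, -3.05]
contact_force: [1.3, -0.7, 0.6]
opening: 1.003
grasp_force: 0.0
```

```bash
python3 - <<'E'
from h import *
print(r.sense()["eef_pos"],r.sense()["tcp_rot"])
plan((498,-109.7,200,np.pi+.091),(498,-109.7,60,np.pi+.091))
E
```

```text
[378.08015357 147.25344102 211.85024144] [ 3.14128652e+00  1.01261440e-03 -3.05010794e+00]
(498, -109.7, 200, 3.2325926535897933) -> [-0.0959, -0.2668, 0.0119, 0.0, 0.0, 0.0005]
(498, -109.7, 60, 3.2325926535897933) -> [-0.0959, -0.2668, 0.1519, 0.0, 0.0, 0.0005]
```

Call:
send_rows(targets=[-0.096,-0.267,0.012,0,0,0,1,-0.096,-0.267,0.012,0,0,0,1,-0.096,-0.267,0.012,0,0,0,1,-0.096,-0.267,0.012,0,0,0,1,-0.096,-0.267,0.012,0,0,0,1,-0.096,-0.267,0.012,0,0,0,1,-0.096,-0.267,0.012,0,0,0,1,-0.096,-0.267,0.112,0,0,0,1,-0.096,-0.267,0.112,0,0,0,1,-0.096,-0.267,0.112,0,0,0,1,-0.096,-0.267,0.112,0,0,0,1,-0.096,-0.267,0.112,0,0,0,1])

```text
clock: 2.35
eef_pos: [497.1, -108.0, 99.2]
tcp_rot: [3.141, -0.002, -3.051]
contact_force: [-0.1, 0.6, 1.3]
opening: 1.002
grasp_force: 0.0
```

```bash
python3 - <<'E'
from h import *
print(r.sense()["eef_pos"],r.sense()["tcp_rot"])
plan((498,-109.7,8,np.pi+.091))
cv2.imwrite("pics/a.png",cv2.resize(cams.grab_frame("scene")["color"][100:280,40:260],None,fx=3,fy=3))
E
```

```text
[ 497.0964971  -107.99838068   99.18123061] [ 3.14100798e+00 -1.86352677e-03 -3.05050080e+00]
(498, -109.7, 8, 3.2325926535897933) -> [-0.0007, -0.0018, 0.0912, 0.0, 0.0, 0.0001]
```

View pics/a.png

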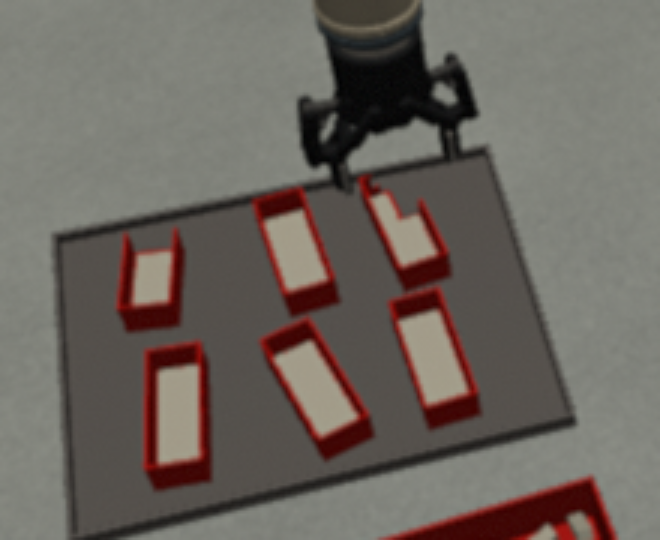

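The picture shows the fingers straddling the chipped body, with tips near (340,185) and (455,150) in the crop, and clear of its neighbour. I'll go down and grip.

Call:
send_rows(targets=[-0.001,-0.002,0.03,0,0,0,1,-0.001,-0.002,0.06,0,0,0,1,-0.001,-0.002,0.08,0,0,0,1,-0.001,-0.002,0.09,0,0,0,1,-0.001,-0.002,0.09,0,0,0,-1,-0.001,-0.002,0.09,0,0,0,-1,-0.001,-0.002,0.09,0,0,0,-1,-0.001,-0.002,0.09,0,0,0,-1,-0.001,-0.002,0.09,0,0,0,-1,-0.001,-0.002,0.09,0,0,0,-1,-0.001,-0.002,0.09,0,0,0,-1,-0.001,-0.002,0.09,0,0,0,-1], grip_force=30)

```text
clock: 3.4
eef_pos: [500.3, -110.2, 11.4]
tcp_rot: [-3.141, 0.003, -3.05]
contact_force: [-0.3, 0.8, 7.3]
opening: 0.528
grasp_force: 31.1
```

```bash
python3 - <<'E'
from h import *
print(r.sense())
plan((497,-109.7,150,np.pi+.091))
E
```

```text
{'clock': 3.4, 'qpos': array([-2.19836440e-01,  5.03130421e-01,  2.02394106e+00,  1.56184169e-04,
        6.11184603e-01, -1.88192932e+00]), 'qvel': array([-0.00082393,  0.00034648, -0.00054544, -0.0005642 ,  0.00105075,
        0.0001014 ]), 'joint_efforts': array([-3.20123741e-01, -5.19409990e+01, -1.76274115e+01, -1.32891526e-01,
       -2.29195501e-01,  1.00949721e-02]), 'eef_pos': array([ 500.26949115, -110.2155991 ,   11.40469852]), 'tcp_rot': array([-3.14065693,  0.00320394, -3.05042236]), 'contact_force': array([-0.33545871,  0.7914437 ,  7.29029714]), 'wrist_torque': array([0.13131256, 0.12766452, 0.01514139]), 'grasp_force': 31.11750841140747, 'opening': 0.5279608118098307}
(497, -109.7, 150, 3.2325926535897933) -> [0.0032, 0.0008, -0.1386, 0.0, 0.0, 0.0002]
```

Call:
send_rows(targets=[0,0,-0.02,0,0,0,-1,0,0,-0.05,0,0,0,-1,0,0,-0.09,0,0,0,-1,0,0,-0.13,0,0,0,-1,0,0,-0.14,0,0,0,-1,0,0,-0.14,0,0,0,-1])

```text
clock: 3.9
eef_pos: [501.4, -110.5, 154.0]
tcp_rot: [-3.139, 0.008, -3.05]
contact_force: [0.3, -0.7, -1.8]
opening: 0.537
grasp_force: 31.4
```

```bash
python3 - <<'E'
from h import *
s=r.sense();print(s["eef_pos"],s["grasp_force"],s["opening"],s["contact_force"])
# origin estimate along the length, from rim in hand: TCP z - 6.4 + 34
z=s["eef_pos"][2]+27.6
u=np.array([np.cos(.091),np.sin(.091)])
for n in("top","scene"):
    f=cams.grab_frame(n)
    if n=="scene": cv2.imwrite("pics/b.png",cv2.resize(f["color"][80:280,40:300],None,fx=3,fy=3))
plan((470,213,150,np.pi+.009),(470,213,100,np.pi+.009))
E
```

```text
[ 501.41246905 -110.54354768  154.04595479] 31.39220952987671 0.5371241349248138 [ 0.31212444 -0.72199772 -1.8047153 ]
(470, 213, 150, 3.150592653589793) -> [-0.0007, 0.3242, 0.0, 0.0, 0.0, 0.0822]
(470, 213, 100, 3.150592653589793) -> [-0.0007, 0.3242, 0.05, 0.0, 0.0, 0.0822]
```

View pics/b.png

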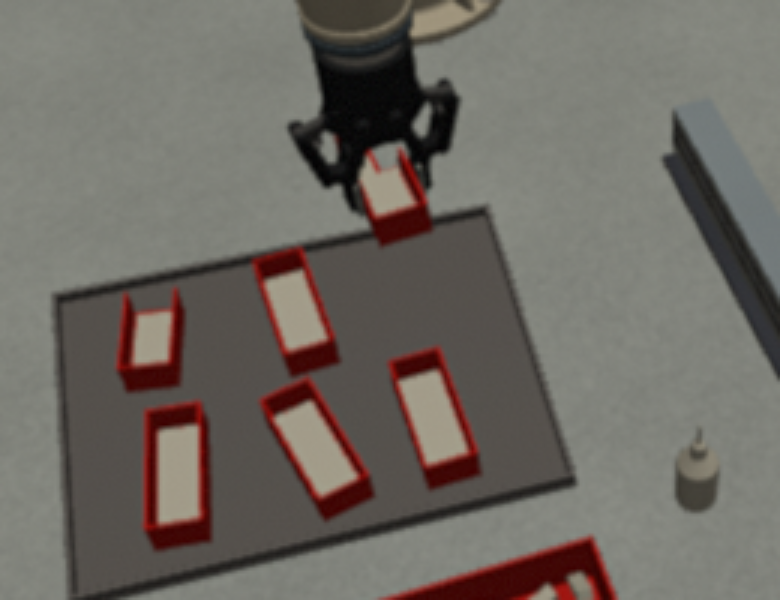

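The picture shows the chipped body held level at about (395,195), with the others undisturbed. I'll carry it to the rail.

Call:
send_rows(targets=[-0.001,0.324,0,0,0,0.082,-1,-0.001,0.324,0,0,0,0.082,-1,-0.001,0.324,0,0,0,0.082,-1,-0.001,0.324,0,0,0,0.082,-1,-0.001,0.324,0,0,0,0.082,-1,-0.001,0.324,0,0,0,0.082,-1,-0.001,0.324,0,0,0,0.082,-1,-0.001,0.324,0,0,0,0.082,-1,-0.001,0.324,0.04,0,0,0.082,-1,-0.001,0.324,0.06,0,0,0.082,-1,-0.001,0.324,0.06,0,0,0.082,-1,-0.001,0.324,0.06,0,0,0.082,-1])

```text
clock: 5.0
eef_pos: [468.3, 212.0, 87.5]
tcp_rot: [-3.139, -0.005, -3.132]
contact_force: [-0.4, -0.4, 0.8]
opening: 0.534
grasp_force: 31.3
```

```bash
python3 - <<'E'
from h import *
s=r.sense();print(s["eef_pos"],s["grasp_force"],s["tcp_rot"])
f=cams.grab_frame("scene"); cv2.imwrite("pics/c.png",cv2.resize(f["color"][60:230,220:420],None,fx=3.5,fy=3.5))
plan((470,213.4,67,np.pi+.009))
E
```

```text
[468.29920206 212.03668914  87.5210662 ] 31.34086310863495 [-3.13937343 -0.00494496 -3.13211623]
(470, 213.4, 67, 3.150592653589793) -> [-0.0004, 0.0011, 0.0219, 0.0, 0.0, -0.0001]
```

View pics/c.png

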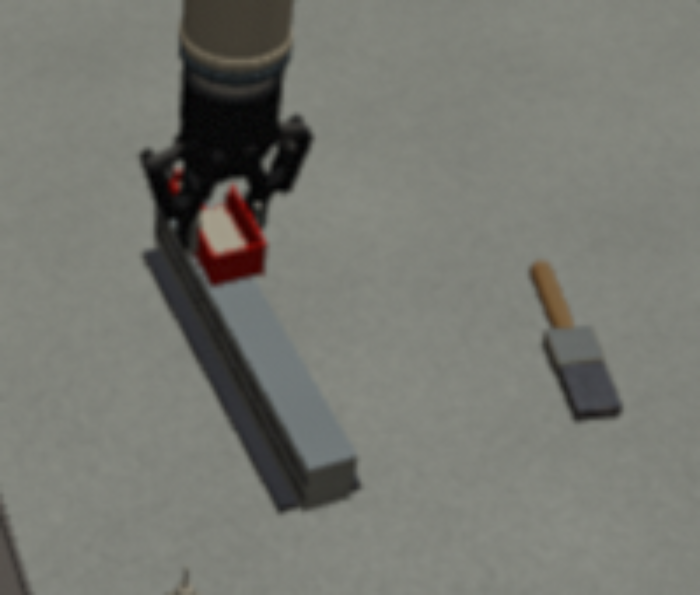

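The picture shows the body above the near part of the rail, lined up with it. I'll lower it.

Call:
send_rows(targets=[-0.001,0.001,0.008,0,0,0,-1,-0.001,0.001,0.014,0,0,0,-1,-0.001,0.001,0.018,0,0,0,-1,-0.001,0.001,0.02,0,0,0,-1,-0.001,0.001,0.02,0,0,0,-1,-0.001,0.001,0.02,0,0,0,-1])

```text
clock: 5.55
eef_pos: [471.3, 213.7, 69.7]
tcp_rot: [3.142, 0.0, -3.133]
contact_force: [-0.1, -0.0, -1.1]
opening: 0.534
grasp_force: 31.4
```

Call:
send_rows(targets=[0,0,0.001,0,0,0,-1,0,0,0.002,0,0,0,-1,0,0,0.003,0,0,0,-1,0,0,0.003,0,0,0,-1,0,0,0.003,0,0,0,-1])

```text
clock: 5.97
eef_pos: [471.2, 213.8, 66.6]
tcp_rot: [3.142, 0.0, -3.132]
contact_force: [1.4, -0.0, -1.0]
opening: 0.534
grasp_force: 31.4
```

Call:
send_rows(targets=[0,0,0.001,0,0,0,-1,0,0,0.0015,0,0,0,-1,0,0,0.0015,0,0,0,-1])

```text
clock: 6.22
eef_pos: [471.2, 213.9, 66.4]
tcp_rot: [3.142, 0.0, -3.132]
contact_force: [-6.9, -2.0, 18.1]
opening: 0.535
grasp_force: 33.6
```

Call:
send_rows(targets=[0,0,-0.001,0,0,0,-1,0,0,-0.001,0,0,0,0.5,0,0,-0.001,0,0,0,1,0,0,-0.001,0,0,0,1,0,0,-0.001,0,0,0,1,0,0,-0.001,0,0,0,1,0,0,-0.03,0,0,0,1,0,0,-0.07,0,0,0,1,0,0,-0.11,0,0,0,1,0,0,-0.12,0,0,0,1])

```text
clock: 7.05
eef_pos: [473.8, 215.0, 190.5]
tcp_rot: [3.139, 0.007, -3.132]
contact_force: [2.1, 0.1, 0.9]
opening: 1.002
grasp_force: 0.0
```

```bash
python3 - <<'E'
from h import *
s=r.sense();print(s["eef_pos"],s["tcp_rot"],s["opening"])
y=np.pi-.187
plan((468,-336,190,y),(468,-336,100,y))
E
```

```text
[473.81916247 214.97270559 190.52133129] [ 3.13864139  0.0067622  -3.13239213] 1.002452969796114
(468, -336, 190, 2.9545926535897933) -> [0.0109, -0.5509, 0.0005, 0.0, 0.0, 0.1962]
(468, -336, 100, 2.9545926535897933) -> [0.0109, -0.5509, 0.0905, 0.0, 0.0, 0.1962]
```

Call:
send_rows(targets=[0.01,-0.551,0,0,0,0.196,1,0.01,-0.551,0,0,0,0.196,1,0.01,-0.551,0,0,0,0.196,1,0.01,-0.551,0,0,0,0.196,1,0.01,-0.551,0,0,0,0.196,1,0.01,-0.551,0,0,0,0.196,1,0.01,-0.551,0,0,0,0.196,1,0.01,-0.551,0,0,0,0.196,1,0.01,-0.551,0,0,0,0.196,1,0.01,-0.551,0,0,0,0.196,1,0.01,-0.551,0,0,0,0.196,1,0.01,-0.551,0,0,0,0.196,1])

```text
clock: 8.05
eef_pos: [466.2, -288.3, 184.8]
tcp_rot: [3.142, 0.0, 2.955]
contact_force: [1.2, -0.9, 0.4]
opening: 1.003
grasp_force: 0.0
```

Call:
send_rows(targets=[0,-0.04,0.03,0,0,0,1,0,-0.04,0.07,0,0,0,1,0,-0.04,0.09,0,0,0,1,0,-0.04,0.09,0,0,0,1,0,-0.04,0.09,0,0,0,1])

```text
clock: 8.47
eef_pos: [458.3, -324.9, 94.0]
tcp_rot: [3.14, -0.003, 2.954]
contact_force: [-0.5, -0.6, 0.1]
opening: 1.0
grasp_force: 0.0
```

```bash
python3 - <<'E'
from h import *
s=r.sense();print(s["eef_pos"],s["tcp_rot"],s["opening"],s["contact_force"])
y=np.pi-.187
plan((468,-336,10,y))
a=[]
for n,w in(("top",(150,290,190,430)),("scene",(80,270,40,300))):
    f=cams.grab_frame(n)
    k=f["color"][w[0]:w[1],w[2]:w[3]]; a.append(cv2.resize(k,(480,280 if n=="top" else 300)))
    for c in contours(f,red):
        P=proj(f,c,94); C,L,W,th=sides(P)
        if C[1]>100: print(n,C,L,W,th,[edge(P,C,th,q,L)[:2] for q in(1,-1)])
cv2.imwrite("pics/d.png",np.vstack(a))
E
```

```text
[ 458.31589701 -324.91020163   93.97117688] [ 3.14010811e+00 -3.11377099e-03  2.95440709e+00] 0.999975889211361 [-0.51639235 -0.58438544  0.14034744]
(468, -336, 10, 2.9545926535897933) -> [-0.0116, -0.0091, 0.084, 0.0, 0.0, -0.0002]
top [451.26086426 211.24642944] 119.79995727539062 48.5428466796875 -0.008837733 [(np.float64(0.011407196961742833), np.float64(22.839047801655006)), (np.float64(-0.00038152196445447907), np.float64(-23.314102684572504))]
scene [466.64804077 206.6729126 ] 149.0239715576172 59.24054718017578 -0.003514084 [(np.float64(-0.006641700517411503), np.float64(28.52828338505248)), (np.float64(-0.011077457374450882), np.float64(-28.495548936199615))]
```

View pics/d.png

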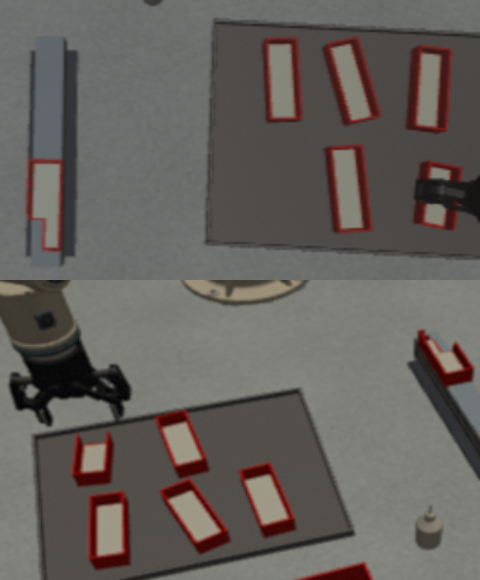

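The picture shows the chipped body on the near part of the rail, and the gripper over the short body with a finger on each side. I'll correct the position, go down and grip.

Call:
send_rows(targets=[-0.0116,-0.009,0,0,0,0,1,-0.0116,-0.009,0.025,0,0,0,1,-0.0116,-0.009,0.055,0,0,0,1,-0.0116,-0.009,0.075,0,0,0,1,-0.0116,-0.009,0.083,0,0,0,1,-0.0116,-0.009,0.083,0,0,0,-1,-0.0116,-0.009,0.083,0,0,0,-1,-0.0116,-0.009,0.083,0,0,0,-1,-0.0116,-0.009,0.083,0,0,0,-1,-0.0116,-0.009,0.083,0,0,0,-1,-0.0116,-0.009,0.083,0,0,0,-1,-0.0116,-0.009,0.083,0,0,0,-1])

```text
clock: 9.57
eef_pos: [470.4, -337.3, 14.1]
tcp_rot: [-3.14, 0.003, 2.955]
contact_force: [0.8, 1.3, 6.9]
opening: 0.532
grasp_force: 31.7
```

Call:
send_rows(targets=[0,0,0,0,0,0,-1,0,0,0,0,0,0,-1])

```text
clock: 9.73
eef_pos: [470.4, -337.3, 14.1]
tcp_rot: [-3.14, 0.003, 2.955]
contact_force: [-0.1, 0.5, 6.7]
opening: 0.531
grasp_force: 31.7
```

```bash
python3 - <<'E'
from h import *
f=cams.grab_frame("top")
# relative check of chipped body on rail: far(+y) rim edge and rail +-y edges near it
c=[c for c in contours(f,red) if proj(f,c,94).mean(0)[1]>100 ][0]
P=proj(f,c,94); 
for lo,hi in((400,420),(430,450),(460,480),(485,505)):
    k=(P[:,0]>lo)&(P[:,0]<hi); print(lo,"+y rim %.1f"%P[k,1].max(),"-y bottom(z60) %.1f"%proj(f,c[k],60)[:,1].min(), "-y rim? %.1f"%P[k,1].min())
print("x",P[:,0].min(),P[:,0].max())
print(r.sense()["eef_pos"])
E
```

```text
400 +y rim 212.6 -y bottom(z60) 191.0 -y rim? 187.3
430 +y rim 235.4 -y bottom(z60) 190.8 -y rim? 187.1
460 +y rim 235.4 -y bottom(z60) 191.1 -y rim? 187.4
485 +y rim 234.7 -y bottom(z60) 190.2 -y rim? 186.5
x 391.2556019271653 511.16254295800087
[ 470.3779918  -337.25076851   14.06261633]
```

Call:
send_rows(targets=[0,0,-0.02,0,0,0,-1,0,0,-0.05,0,0,0,-1,0,0,-0.09,0,0,0,-1,0,0,-0.13,0,0,0,-1,0,0,-0.155,0,0,0,-1,0,0,-0.155,0,0,0,-1])

```text
clock: 10.28
eef_pos: [472.1, -338.7, 174.3]
tcp_rot: [-3.137, 0.01, 2.955]
contact_force: [0.2, -0.3, 0.2]
opening: 0.531
grasp_force: 31.1
```

```bash
python3 - <<'E'
from h import *
s=r.sense();print(s["eef_pos"],s["tcp_rot"],s["grasp_force"])
plan((614,214.4,169,np.pi+.009))
E
```

```text
[ 472.10038099 -338.68760034  174.28756618] [-3.13692102  0.00994097  2.95481946] 31.085182428359985
(614, 214.4, 169, 3.150592653589793) -> [-0.0367, 0.5698, 0.0053, 0.0, 0.0, -0.1958]
```

Call:
send_rows(targets=[-0.037,0.57,0.005,0,0,-0.196,-1,-0.037,0.57,0.005,0,0,-0.196,-1,-0.037,0.57,0.005,0,0,-0.196,-1,-0.037,0.57,0.005,0,0,-0.196,-1,-0.037,0.57,0.005,0,0,-0.196,-1,-0.037,0.57,0.005,0,0,-0.196,-1,-0.037,0.57,0.005,0,0,-0.196,-1,-0.037,0.57,0.005,0,0,-0.196,-1,-0.037,0.57,0.005,0,0,-0.196,-1,-0.037,0.57,0.005,0,0,-0.196,-1,-0.037,0.57,0.005,0,0,-0.196,-1,-0.037,0.57,0.005,0,0,-0.196,-1])

```text
clock: 11.28
eef_pos: [593.6, 149.9, 163.0]
tcp_rot: [3.142, 0.001, -3.132]
contact_force: [0.6, -0.7, -0.4]
opening: 0.534
grasp_force: 31.2
```

```bash
python3 - <<'E'
from h import *
s=r.sense();print(s["eef_pos"],s["tcp_rot"],s["grasp_force"])
plan((614,214.4,90,np.pi+.009))
E
```

```text
[593.56362158 149.89857402 163.02140454] [ 3.14152676e+00  6.54021744e-04 -3.13223440e+00] 31.153682470321655
(614, 214.4, 90, 3.150592653589793) -> [-0.021, 0.0643, 0.073, 0.0, 0.0, 0.0004]
```

Call:
send_rows(targets=[-0.021,0.064,0,0,0,0,-1,-0.021,0.064,0,0,0,0,-1,-0.021,0.064,0.02,0,0,0,-1,-0.021,0.064,0.045,0,0,0,-1,-0.021,0.064,0.065,0,0,0,-1,-0.021,0.064,0.073,0,0,0,-1,-0.021,0.064,0.073,0,0,0,-1,-0.021,0.064,0.073,0,0,0,-1,-0.021,0.064,0.073,0,0,0,-1])

```text
clock: 12.03
eef_pos: [614.9, 212.1, 91.1]
tcp_rot: [3.141, 0.002, -3.133]
contact_force: [1.0, 0.4, 0.9]
opening: 0.535
grasp_force: 31.2
```

```bash
python3 - <<'E'
from h import *
s=r.sense();print(s["eef_pos"],s["tcp_rot"],s["grasp_force"])
plan((614,214.4,70,np.pi+.009))
E
```

```text
[614.85794923 212.06611322  91.13280195] [ 3.14095027e+00  1.93796328e-03 -3.13266439e+00] 31.24644935131073
(614, 214.4, 70, 3.150592653589793) -> [0.0008, 0.0023, 0.0211, 0.0, 0.0, -0.0001]
```

Call:
send_rows(targets=[0.001,0.002,0.006,0,0,0,-1,0.001,0.002,0.012,0,0,0,-1,0.001,0.002,0.016,0,0,0,-1,0.001,0.002,0.019,0,0,0,-1,0.001,0.002,0.02,0,0,0,-1,0.001,0.002,0.02,0,0,0,-1,0.001,0.002,0.02,0,0,0,-1])

```text
clock: 12.62
eef_pos: [613.0, 213.9, 69.7]
tcp_rot: [-3.142, 0.0, -3.132]
contact_force: [-0.6, -0.2, -0.0]
opening: 0.533
grasp_force: 31.2
```

Call:
send_rows(targets=[0,0.0005,0.0005,0,0,0,-1,0,0.0005,0.001,0,0,0,-1,0,0.0005,0.001,0,0,0,-1])

```text
clock: 12.87
eef_pos: [613.0, 214.5, 69.1]
tcp_rot: [3.141, 0.0, -3.132]
contact_force: [-1.9, 0.1, 4.0]
opening: 0.536
grasp_force: 31.6
```

Touching with 4 N. I'll release and back off.

Call:
send_rows(targets=[0,0,0,0,0,0,0.5,0,0,0,0,0,0,1,0,0,0,0,0,0,1,0,0,0,0,0,0,1,0,0,0,0,0,0,1,0,0,-0.02,0,0,0,1,0,0,-0.06,0,0,0,1,0,0,-0.1,0,0,0,1,0,0,-0.13,0,0,0,1,0,-0.15,-0.13,0,0,0,1,0,-0.15,-0.13,0,0,0,1,0,-0.15,-0.13,0,0,0,1])

```text
clock: 13.87
eef_pos: [614.2, 88.7, 199.6]
tcp_rot: [3.141, 0.002, -3.13]
contact_force: [1.6, -0.2, -0.2]
opening: 1.005
grasp_force: 0.0
```

Call:
send_rows(targets=[0.1,-0.2,0,0,0,0,1,0.1,-0.2,0,0,0,0,1,0.1,-0.2,0,0,0,0,1,0.1,-0.2,0,0,0,0,1,0.1,-0.2,0,0,0,0,1,0.1,-0.2,0,0,0,0,1,0.1,-0.2,0,0,0,0,1,0.1,-0.2,0,0,0,0,1])

```text
clock: 14.53
eef_pos: [515.8, -112.1, 198.9]
tcp_rot: [3.141, 0.0, -3.135]
contact_force: [-0.3, 0.3, 0.4]
opening: 0.998
grasp_force: 0.0
```

```bash
python3 - <<'E'
from h import *
a=[]
for n,w in(("top",(150,290,180,250)),("scene",(80,220,230,400))):
    f=cams.grab_frame(n)
    k=f["color"][w[0]:w[1],w[2]:w[3]]; a.append(cv2.resize(k,None,fx=4/1.2,fy=4/1.2,interpolation=cv2.INTER_CUBIC))
    if n=="top":
      for c in contours(f,red):
        P=proj(f,c,94)
        if P[:,1].mean()>100:
          x0,x1=P[:,0].min(),P[:,0].max(); print("x",x0,x1)
          for q in(.4,.6,.8):
            k=abs(P[:,0]-x0-q*(x1-x0))<8; print("  +y rim %.1f  -y bottom %.1f  rail y %.1f"%(P[k,1].max(),proj(f,c[k],60)[:,1].min(),213.6+.009*(P[k,0].mean()-530)))
cv2.imwrite("pics/e.png",np.hstack(a))
E
```

```text
x 391.2556019271653 511.16254295800087
  +y rim 235.2  -y bottom 190.8  rail y 212.8
  +y rim 235.4  -y bottom 191.3  rail y 213.0
  +y rim 234.7  -y bottom 191.1  rail y 213.2
x 562.0715012411385 653.856998360708
  +y rim 235.2  -y bottom 191.8  rail y 214.2
  +y rim 235.2  -y bottom 191.0  rail y 214.4
  +y rim 236.1  -y bottom 192.2  rail y 214.6
```

View pics/e.png

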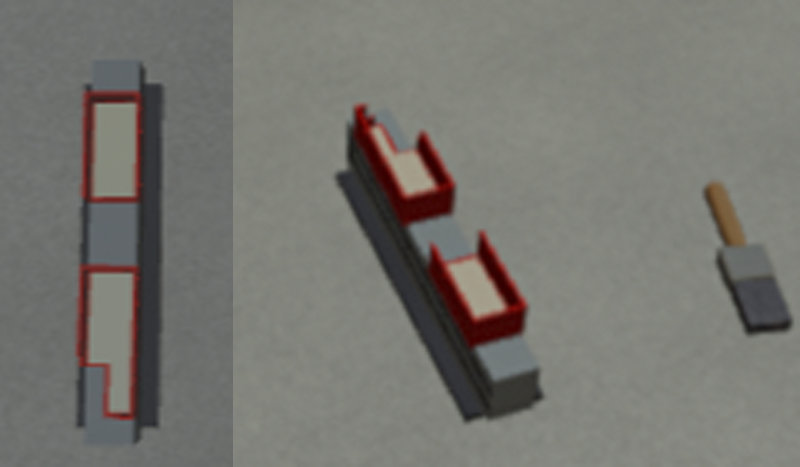

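Both bodies stand upright on the rail, centred across it and short of its ends, and the brush is where it was. I'll hand the job in.

```bash
python3 -c "
from rig import r
print(r.sign_off())"
```

```text
the job is handed in; nothing more can be done
None
```

I set the short and the chipped wagon bodies upright on the rail, within about 1 mm of its centre line and clear of its ends. I released both and handed the job in at about 15 s; the sign-off returned no verdict.

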